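Zero the kiln-post comparator on its master, then load the fired post

ROBOT

A 6-joint arm with a two-finger parallel gripper is mounted at the origin on the work surface. World frame = base frame: x ahead of the robot, y to its left, z up, the work surface at z = 0. Lengths are in m, angles in rad, forces in N, time in s.
With the tool pointing down it reaches from about 0.325 to 0.875 m from the base axis. Payload 4.4 kg.
Tool frame: the origin (TCP) lies on the centre line of the jaws, within the pads' length; the fingertips stand 25 mm ahead of it and the grasp point (between the pads) lies 6 mm ahead of it; z points along the fingers, y is the line along which they close (so a half turn about z gives the same grasp; the last joint's range is limited). The gripper opens to 85 mm and grips with 20 to 120 N. Pads are 22 mm wide; open, the fingers measure 114 mm over their backs; the gripper's body (76 mm by 85 mm) begins 54 mm behind the grasp point. The pads swing forward as they close: fully open they stand 13 mm farther back than shut.
Start: joints at [0.965, 0.207, 1.542, -0, 1.393, -0.15], TCP at [0.253, 0.516, 0.256] pointing down, gripper open.
Joint ranges: [-2.73, 2.73], [-0.86, 2.22], [0.23, 2.46], [-1.11, 4.25], [0.08, 2.63], [-2.82, 2.82]. Speed limits (rad/s): [2.79, 2.79, 3.14, 3.14, 3.14, 3.14].

INTERFACE

Orientations are given as [roll, pitch, yaw] about the fixed x, y, z axes, in that order (R = Rz(yaw) Ry(pitch) Rx(roll)).
In Python, from bench import sense, capture, finish_job gives the robot as it stands.
- The arm moves only by the shell command python3 -m handwheel 'ROWS'. ROWS is JSON, a list of rows, each an object with "delta_pos": the shift along the tool's x, y, z normalised to -1 to 1, where 1 is 0.2 m, a list of three; "rot": the turn, a rotation vector about the tool's x, y, z normalised to -1 to 1, where 1 is pi rad, a list of three; "hand": the opening, from 0 (shut) to 1 (fully open). A call has 1 to 8 rows; each row is the pose to reach, as a shift and turn from the pose commanded when the call began, along the tool's axes at that moment, turning the shorter way round; what a row does not reach only later rows make up. A row lasts 1/8 s, in which the tool goes at most 62.5 mm and 10.7 degrees, less where a joint would pass 70% of its speed; a pose out of reach is approached as far as the arm can. A call with a number of a shift or a turn outside -1 to 1 is refused whole. A call with a gripper value outside its range is refused whole. The fingers move at their own pace and stop on an object; the grip force is fixed at half the most. Time passes only in rows, so rows that repeat a pose let the fingers close. It gives the time, the measured TCP pose, the force, the opening and the grip force at its end, in the units of the state.
- sense(): the state, without advancing time (a new reading comes with each control period).
- capture(name): name is "side" or "top" or "wrist"; returns a dict with "image" (420x560x3 uint8, red, green, blue), "z_map" (420x560 float32, m along the optical axis (not along the pixel's ray), 0 where there is no reading), "fov_y" (degrees; the focal length in pixels is half the picture's height over the tangent of half this angle, whatever the lens; pixels are square), "cx", "cy" (the principal point, pixels), "R" (3x3) and "t" (3): a world point X has camera coordinates R X + t. Camera axes: x right, y down, z forward; pixel columns grow to the right and rows downward; lengths in m; the calibration is good to about 2 mm. A picture is of the moment at which its call begins.
- finish_job(): hands the job in; it is judged then, once.
The state is a dict: "time_s": time; "q": joint angles; "joint_vel": joint speeds; "joint_torque": joint torques, N m; "eef_pos": TCP position; "tool_rot": TCP orientation; "wrist_force": force on the tool from outside, world axes, zero at the start; "torque": the same for the moment, N m; "grip_width": finger opening in m; "finger_force": force on a finger pad.
Only numpy, scipy, OpenCV 4.12 (cv2) and the standard library are available. Lean on these libraries where they do the work, as an engineer would, in place of code of your own. Each camera call takes 0.05 s, during which the arm holds its last target. There are 200 camera calls.

TASK

The steel master bar is sitting in the comparator's measuring gap: press the black zero key fully down while it is there, then lift the master out and lay it flat on the cork rest on the comparator's base. Then take the square kiln post that is as long as the master and lay it in the gap in the master's place, between the fixed face and the sprung plunger, flat on the base plate, and let go. Do not press the zero key again once the master is out.

Things in the scene. Friction and masses are not known exactly. Their poses are not given: they have to be found in the camera images.
- comparator: Bench comparator fixed to the table: dark grey plate 205 x 230 mm, top at z = 15 mm, and green housing (60 mm high) with dial and key. Origin at table height under the centre of the measuring gap; x away from the cork rest, y from the fixed face to the plunger. A part lies on the plate at x = 0, y = 0, length along y. The fixed dark steel face is at y = -35 mm, 30 mm wide, upright to z = 34 mm.
- plunger (a joint): Sprung plunger, moves along y. Value in m: 0 with a 70 mm part in (face at y = +35 mm), -0.004 gap empty, 0.014 fully back; pushes 5, 6, 10 N. Above z = 34 mm both gap faces slope outward 10 mm up to z = 56 mm as a lead-in: a part lowered straight down at y = +3 mm pushes the plunger aside, and when let go is pushed onto the fixed face.
- zero_key (a joint): Zero key: round black push button, 26 mm diameter, on the green housing next to the white dial, at x = -34 mm, y = +114.5 mm in the comparator's frame; its top is 82 mm above the table when up. Pressed straight down it travels 6 mm against a spring, 5 N at the bottom. Value in m: 0 up, 0.006 fully down.
- cork_rest (a point): Centre of the cork rest, a flat 60 (x) x 100 (y) mm inlay on the comparator's plate, its top 16 mm above the table, 105 mm from the gap's centre towards the robot side (-x of the comparator). Axes as the comparator's.
- master: The master: a bright steel bar 30 (x) x 70 (y) x 30 (z) mm, about 0.5 kg, that starts in the measuring gap. Origin at the centre of its underside, y along its length.
- post: The kiln post to load: a pale fired-clay square bar 40 (x) x 70 (y) x 40 (z) mm, about 0.2 kg, lying on the table on the right of the comparator (lower world y). Origin at the centre of its underside, y along its length. Near it are a longer square post (100 mm) and a round one standing up (44 mm diameter, 70 mm tall), which are not wanted.
Mind the look-alikes: they are no part of the job. Leave any green or turquoise look-alike of the post alone.

How it is judged:
By the outcome, as a careful person would: the job done as asked, in the order asked, and still so for the second after the job is handed in, with the robot touching nothing.
It also fails if it takes over 59 s, if anything falls off the work surface, if the arm or the gripper's body presses on something with over 40 N, if the wrist force passes 120 N, or if a joint passes its speed limit or range.

## Working session

There is one attempt and no reset: what is moved stays moved. The work goes in short steps, Python scripts to look and compute and a shell command to move; the robot and the scene stay as the last step left them, time stands still between calls to the robot, and variables do not carry over. Pictures are saved under pics/ and viewed, at most 10 in all, crops included, and the job is handed in when it is done.

```bash
ls; mkdir -p pics
cat > h.py <<'E'
import numpy as np, cv2
from bench import sense, capture
def save(c,name): cv2.imwrite('pics/'+name,cv2.cvtColor(c['image'],cv2.COLOR_RGB2BGR))
def f(c): return 210/np.tan(np.radians(c['fov_y'])/2)
def ray(c,u,v,z):
    R=np.array(c['R']);t=np.array(c['t']);o=-R.T@t
    d=R.T@np.array([(u-c['cx'])/f(c),(v-c['cy'])/f(c),1]); return o+d*(z-o[2])/d[2]
def cloud(c):
    R=np.array(c['R']);t=np.array(c['t']);Z=c['z_map'];v,u=np.mgrid[:420,:560]
    P=np.stack([(u-c['cx'])/f(c)*Z,(v-c['cy'])/f(c)*Z,Z],-1); return (P-t)@R
E
python3 - <<'E'
from h import *
import pickle
s=sense();print(s['eef_pos'],s['tool_rot'],s['grip_width'])
for n in('top','side'):
    c=capture(n);save(c,n+'0.png');pickle.dump(c,open(n+'.pkl','wb'));print(n,c['fov_y'],c['cx'],c['cy'],(-np.array(c['R']).T@c['t']).round(3))
E
```

```text
pics
[0.25272984 0.51568724 0.25509939] [-3.13927273e+00 -3.08055095e-04  2.68579773e+00] 0.08564554225156841
top 45.718489652167 275.2273643729139 209.58205293180953 [ 0.447 -0.083  1.224]
side 45.645230329018936 273.74914886112504 215.8609589458299 [-0.083 -0.753  0.846]
```

View pics/top0.png

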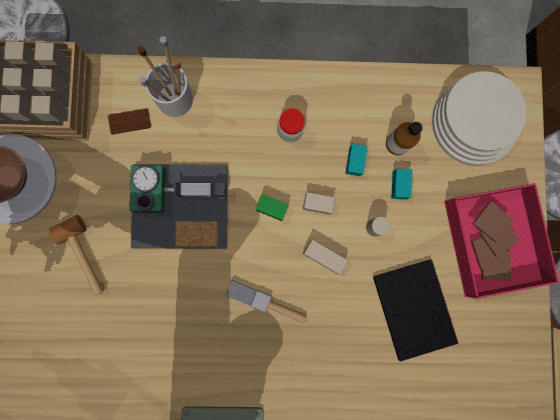

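View pics/side0.png

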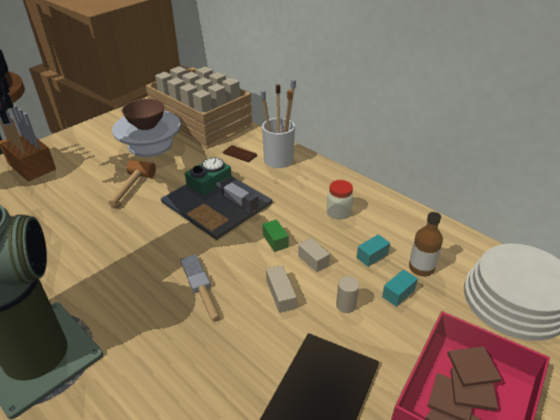

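The top view has +x up and +y to the left. The comparator is at about (180,205), with the key at (144,201), the master at (196,189) and the cork rest at (196,234).

Post candidates:
- Pale block at (320,202): short and square.
- Pale block at (326,257): longer.
- Pale round at (379,226): standing up.
- Green block at (272,207) and turquoise blocks at (357,160) and (402,184): look-alikes.

(320,202) fits the description. I'll measure it and confirm it in a crop.

Run:
```python
from h import *
import pickle
c=pickle.load(open('top.pkl','rb'));P=cloud(c);im=c['image'];hsv=cv2.cvtColor(im,cv2.COLOR_RGB2HSV)
def rect(m,z,name):
    cs,_=cv2.findContours(m.astype(np.uint8),cv2.RETR_EXTERNAL,cv2.CHAIN_APPROX_NONE)
    k=max(cs,key=cv2.contourArea)[:,0]
    W=np.array([ray(c,u,v,z)[:2] for u,v in k]).astype(np.float32)
    (x,y),s,a=cv2.minAreaRect(W*1000);print(name,'ctr',round(x,1),round(y,1),'size',np.round(s,1),'ang',round(a,1))
def win(u0,u1,v0,v1):
    m=np.zeros((420,560),bool);m[v0:v1,u0:u1]=1;return m
Z=P[...,2]
print('table z',np.median(Z[300:320,320:360]))
for n,w in dict(post=win(298,342,185,220),long=win(300,352,236,278),round=win(362,395,213,240)).items():
    zt=np.percentile(Z[w],95 if n!='round' else 90); m=w&(abs(Z-zt)<.008); print(n,'ztop',np.median(Z[m]));rect(m,np.median(Z[m]),n)
w=win(125,235,158,255)
m=w&(Z>.009)&(hsv[...,2]<250); rect(m,.015,'plate')
hh=hsv[234,196];print('cork hsv',hh)
m=win(170,222,216,250)&(hsv[...,0]<20)&(hsv[...,1]>90)&(Z>.01)&(Z<.024); rect(m,.016,'cork')
m=win(170,235,170,210)&(abs(Z-.045)<.006); rect(m,.045,'master')
k=win(130,158,190,213)&(Z>.076); print('key z',np.median(Z[k]));rect(k,.082,'key')
m=win(125,172,160,215)&(Z>.065); print(np.unique(Z[m].round(2),return_counts=True))
a=cv2.resize(im[150:270,110:260],None,fx=4,fy=4,interpolation=2);b=cv2.resize(im[180:285,295:345],None,fx=4,fy=4,interpolation=2)
b=cv2.copyMakeBorder(b,0,480-b.shape[0],0,0,0);cv2.imwrite('pics/crop.png',np.hstack([a,b])[...,::-1])
```

```text
table z -9.800110047817519e-05
post ztop 0.03968521537083299
post ctr 584.1 -221.4 size [69.8 40.4] ang 80.4
long ztop 0.039687068559487275
long ctr 454.4 -238.4 size [100.   40.2] ang 61.0
round ztop 0.06985218407010359
round ctr 528.9 -363.0 size [39.8 42.6] ang 1.1
plate ctr 572.1 119.3 size [204.  236.2] ang 0.4
cork hsv [ 16 142 115]
cork ctr 505.9 73.6 size [ 57.9 100.4] ang 1.0
master ctr 609.1 75.5 size [90.3 31. ] ang 89.6
key z 0.08189274585343581
key ctr 573.6 187.3 size [24.6 24.1] ang 47.3
(array([0.07, 0.08, 0.09, 1.22]), array([681, 115,   5,  12]))
```

View pics/crop.png

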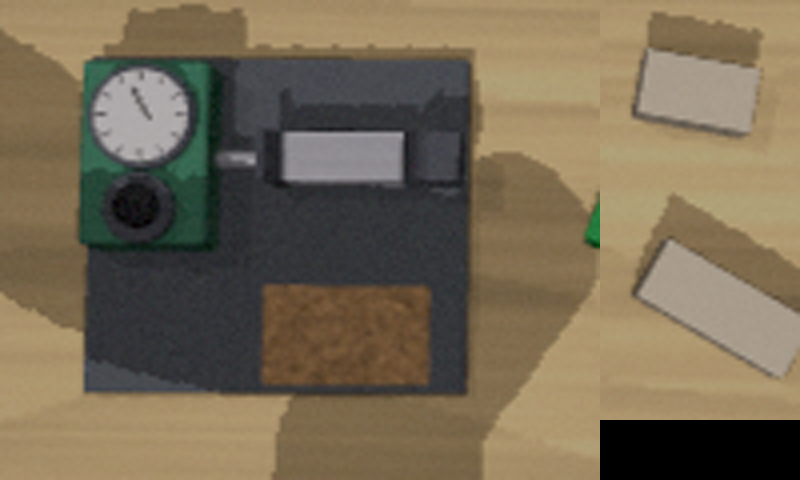

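The crop shows the short pale block at (320,202), which measures 69.8 x 40.4 mm, so it is the wanted post. The one below it measures 100 mm. The master is bright, in the gap, and the key is below the dial. Next I'll move above the comparator.

```bash
cat > d.py <<'E'
import sys
from h import *
from scipy.spatial.transform import Rotation as Rn
x,y,z,psi=map(float,sys.argv[1:5])  # mm, deg
s=sense();R0=Rn.from_euler('xyz',s['tool_rot'])
d=R0.inv().apply(np.array([x,y,z])/1000-s['eef_pos'])/.2
r=(R0.inv()*Rn.from_euler('xyz',[np.pi,0,np.radians(psi)])).as_rotvec()/np.pi
print('dpos',d.round(4),'rot',r.round(4),'at',(np.array(s['eef_pos'])*1000).round(1),np.degrees(s['tool_rot']).round(2),'F',np.round(s['wrist_force'],1),'t',s['time_s'])
E
python3 d.py 560 130 300 90
```

```text
dpos [-2.2284 -1.0561 -0.2224] rot [-6.000e-04  3.000e-04  3.549e-01] at [252.8 515.8 255.2] [-1.7988e+02 -2.0000e-02  1.5388e+02] F [ 0.9 -0.5 -1.1] t 0.1
```

```bash
python3 -m handwheel '[{"delta_pos":[-1,-0.5,-0.22],"rot":[0,0,0.18],"hand":0},{"delta_pos":[-1,-0.5,-0.22],"rot":[0,0,0.355],"hand":0},{"delta_pos":[-1,-0.5,-0.22],"rot":[0,0,0.355],"hand":0},{"delta_pos":[-1,-0.5,-0.22],"rot":[0,0,0.355],"hand":0},{"delta_pos":[-1,-0.5,-0.22],"rot":[0,0,0.355],"hand":0},{"delta_pos":[-1,-0.5,-0.22],"rot":[0,0,0.355],"hand":0},{"delta_pos":[-1,-0.5,-0.22],"rot":[0,0,0.355],"hand":0},{"delta_pos":[-1,-0.5,-0.22],"rot":[0,0,0.355],"hand":0}]'; python3 d.py 560 130 300 90
```

```text
time_s: 1.1
eef_pos: [0.3884, 0.3384, 0.2999]
tool_rot: [-3.141, 0.0, 1.573]
wrist_force: [-0.3, -0.5, -0.6]
grip_width: 0.0
finger_force: 0.0
dpos [-1.0443e+00  8.5530e-01 -4.0000e-04] rot [-0.0002  0.0001  0.0008] at [388.4 338.4 299.9] [-1.7996e+02  2.0000e-02  9.0140e+01] F [-0.3 -0.5 -0.6] t 1.1
```

```bash
python3 -m handwheel '[{"delta_pos":[-1,0.8,0],"rot":[0,0,0],"hand":0},{"delta_pos":[-1,0.8,0],"rot":[0,0,0],"hand":0},{"delta_pos":[-1,0.8,0],"rot":[0,0,0],"hand":0},{"delta_pos":[-1,0.8,0],"rot":[0,0,0],"hand":0},{"delta_pos":[-1,0.8,0],"rot":[0,0,0],"hand":0},{"delta_pos":[-1,0.8,0],"rot":[0,0,0],"hand":0}]'
python3 - <<'E'
from h import *
import pickle
c=capture('wrist');save(c,'w1.png');pickle.dump(c,open('w1.pkl','wb'));print(sense()['eef_pos'],(-np.array(c['R']).T@c['t']).round(3))
E
```

```text
time_s: 1.85
eef_pos: [0.5484, 0.1385, 0.2999]
tool_rot: [-3.14, -0.0, 1.571]
wrist_force: [0.1, -0.0, 0.1]
grip_width: -0.0001
finger_force: 0.0
[0.54797417 0.13925231 0.29996945] [0.548 0.219 0.418]
```

View pics/w1.png

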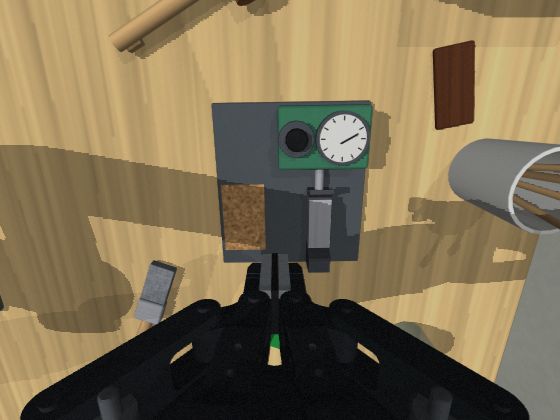

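The wrist view shows the comparator: key at (297,139), cork at (244,216), master at (319,224) and the fixed face at (318,265). I'll cast rays from these.

Run:
```python
from h import *
import pickle
c=pickle.load(open('w1.pkl','rb'));im=c['image'];hsv=cv2.cvtColor(im,cv2.COLOR_RGB2HSV);P=cloud(c);Z=P[...,2]
print('fov',c['fov_y'],'table',np.median(Z[60:90,250:300]))
def rect(m,z,name):
    cs,_=cv2.findContours(m.astype(np.uint8),cv2.RETR_EXTERNAL,cv2.CHAIN_APPROX_NONE)
    k=max(cs,key=cv2.contourArea)[:,0]
    W=np.array([ray(c,u,v,z)[:2] for u,v in k]).astype(np.float32)
    (x,y),s,a=cv2.minAreaRect(W*1000);print(name,'ctr',round(x,1),round(y,1),'size',np.round(s,1),'ang',round(a,1))
def win(u0,u1,v0,v1):
    m=np.zeros((420,560),bool);m[v0:v1,u0:u1]=1;return m
rect(win(210,275,175,256)&(hsv[...,0]<22)&(hsv[...,1]>90),.016,'cork')
rect(win(275,320,115,165)&(Z>.078)&(Z<.086),.082,'key')
rect(win(300,338,186,255)&(hsv[...,2]>95)&(abs(Z-.045)<.004),.045,'master')
rect(win(300,338,186,255)&(abs(Z-.045)<.004),.045,'master z')
rect(win(274,375,100,172)&(Z>.065),.075,'housing')
```

```text
fov 70.80352026180829 table 0.00011741584503526212
cork ctr 502.4 72.9 size [ 60. 100.] ang 0.9
key ctr 572.0 188.7 size [24.5 23.9] ang 0.0
master ctr 607.4 74.6 size [29.2 68.2] ang 0.7
master z ctr 607.3 69.9 size [30.4 80.3] ang 0.9
housing ctr 623.9 190.1 size [59.6 60.5] ang 47.6
```

```bash
python3 d.py 572 188.6 116 90.9
```

```text
dpos [0.2461 0.1214 0.9199] rot [-0.0003 -0.0002 -0.0046] at [548.  139.3 300. ] [-1.7994e+02 -3.0000e-02  9.0070e+01] F [ 0.2  0.1 -0.2] t 1.9
```

```bash
python3 -m handwheel '[{"delta_pos":[0.246,0.121,0.4],"rot":[0,0,-0.0046],"hand":0},{"delta_pos":[0.246,0.121,0.8],"rot":[0,0,-0.0046],"hand":0},{"delta_pos":[0.246,0.121,0.92],"rot":[0,0,-0.0046],"hand":0},{"delta_pos":[0.246,0.121,0.92],"rot":[0,0,-0.0046],"hand":0},{"delta_pos":[0.246,0.121,0.92],"rot":[0,0,-0.0046],"hand":0},{"delta_pos":[0.246,0.121,0.92],"rot":[0,0,-0.0046],"hand":0}]'; python3 d.py 572 188.6 108 90.9
```

```text
time_s: 2.65
eef_pos: [0.5752, 0.1884, 0.1201]
tool_rot: [3.135, -0.001, 1.586]
wrist_force: [0.3, 0.1, -0.2]
grip_width: 0.0002
finger_force: 0.0
dpos [ 0.0014 -0.0162  0.0602] rot [ 0.0021 -0.0003 -0.0003] at [575.2 188.4 120.1] [ 1.7962e+02 -6.0000e-02  9.0850e+01] F [ 0.3  0.1 -0.2] t 2.65
```

```bash
python3 -m handwheel '[{"delta_pos":[0,0,0.02],"rot":[0,0,0],"hand":0},{"delta_pos":[0,0,0.04],"rot":[0,0,0],"hand":0},{"delta_pos":[0,0,0.05],"rot":[0,0,0],"hand":0},{"delta_pos":[0,0,0.06],"rot":[0,0,0],"hand":0},{"delta_pos":[0,0,0.065],"rot":[0,0,0],"hand":0},{"delta_pos":[0,0,0.065],"rot":[0,0,0],"hand":0},{"delta_pos":[0,0,0.065],"rot":[0,0,0],"hand":0}]'
```

```text
time_s: 3.52
eef_pos: [0.573, 0.1875, 0.1035]
tool_rot: [3.141, 0.0, 1.585]
wrist_force: [-1.4, -0.6, 3.4]
grip_width: 0.0002
finger_force: 1.7
```

Contact at 3.4 N. Continue in small steps until the stop.

```bash
python3 -m handwheel '[{"delta_pos":[0,0,0.005],"rot":[0,0,0],"hand":0},{"delta_pos":[0,0,0.01],"rot":[0,0,0],"hand":0},{"delta_pos":[0,0,0.015],"rot":[0,0,0],"hand":0},{"delta_pos":[0,0,0.02],"rot":[0,0,0],"hand":0},{"delta_pos":[0,0,0.02],"rot":[0,0,0],"hand":0},{"delta_pos":[0,0,0.02],"rot":[0,0,0],"hand":0}]'
```

```text
time_s: 4.28
eef_pos: [0.573, 0.1875, 0.1009]
tool_rot: [3.141, 0.0, 1.585]
wrist_force: [-3.9, -2.4, 13.1]
grip_width: -0.0003
finger_force: 6.0
```

```bash
python3 -m handwheel '[{"delta_pos":[0,0,0.005],"rot":[0,0,0],"hand":0},{"delta_pos":[0,0,0.005],"rot":[0,0,0],"hand":0}]';  python3 -m handwheel '[{"delta_pos":[0,0,-0.15],"rot":[0,0,0],"hand":0},{"delta_pos":[0,0,-0.3],"rot":[0,0,0],"hand":0.3},{"delta_pos":[0,0,-0.4],"rot":[0,0,0],"hand":0.8},{"delta_pos":[0,0,-0.4],"rot":[0,0,0],"hand":0.8},{"delta_pos":[0,0,-0.4],"rot":[0,0,0],"hand":0.8},{"delta_pos":[0,0,-0.4],"rot":[0,0,0],"hand":0.8}]'; python3 d.py 608 74.5 110 90.9; python3 -c "
from h import *
save(capture('wrist'),'w2.png')"
```

```text
time_s: 4.53
eef_pos: [0.5731, 0.1875, 0.1009]
tool_rot: [3.141, 0.001, 1.585]
wrist_force: [-7.2, -3.2, 16.9]
grip_width: 0.0
finger_force: 8.3
time_s: 5.28
eef_pos: [0.5718, 0.1875, 0.1764]
tool_rot: [-3.138, 0.0, 1.585]
wrist_force: [0.5, 0.1, 0.1]
grip_width: 0.0682
finger_force: 0.0
dpos [-0.5677  0.1742  0.3316] rot [-0.001   0.0001 -0.0005] at [571.8 187.5 176.4] [-1.7982e+02  2.0000e-02  9.0820e+01] F [0.5 0.1 0.1] t 5.275
```

View pics/w2.png

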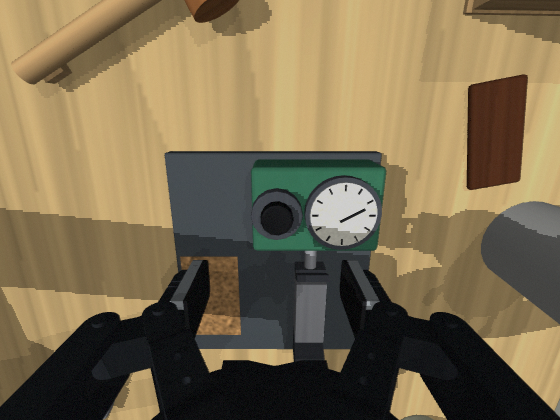

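The key bottomed: z stopped at 100.9 mm while the force rose to 17 N, well over the 5 N spring. In the view the key at (276,216) is clear and the master is at (311,315). Now going to the master.

```bash
python3 -m handwheel '[{"delta_pos":[-0.3,0.174,0],"rot":[0,0,0],"hand":0.8},{"delta_pos":[-0.568,0.178,0.1],"rot":[0,0,0],"hand":0.8},{"delta_pos":[-0.568,0.178,0.33],"rot":[0,0,0],"hand":0.8},{"delta_pos":[-0.568,0.178,0.33],"rot":[0,0,0],"hand":0.8},{"delta_pos":[-0.568,0.178,0.33],"rot":[0,0,0],"hand":0.8},{"delta_pos":[-0.568,0.178,0.33],"rot":[0,0,0],"hand":0.8},{"delta_pos":[-0.568,0.178,0.33],"rot":[0,0,0],"hand":0.8}]'; python3 d.py 608 74.5 45 90.9; python3 -c "
from h import *
save(capture('wrist'),'w3.png')"
```

```text
time_s: 6.2
eef_pos: [0.6111, 0.0753, 0.1142]
tool_rot: [3.138, 0.0, 1.586]
wrist_force: [-0.3, -0.1, 0.8]
grip_width: 0.0681
finger_force: 0.0
dpos [-0.0036 -0.0169  0.3458] rot [ 0.0011  0.     -0.0001] at [611.1  75.3 114.2] [1.7981e+02 1.0000e-02 9.0880e+01] F [-0.3 -0.1  0.8] t 6.2
```

View pics/w3.png

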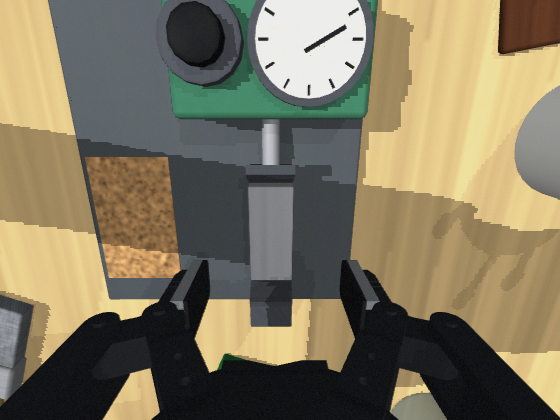

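The jaws at (205,290) and (345,290) straddle the master at (271,230), nearly centred. Lowering.

```bash
python3 -m handwheel '[{"delta_pos":[0,0,0.12],"rot":[0,0,0],"hand":0.8},{"delta_pos":[0,0,0.24],"rot":[0,0,0],"hand":0.8},{"delta_pos":[0,0,0.335],"rot":[0,0,0],"hand":0.8},{"delta_pos":[0,0,0.335],"rot":[0,0,0],"hand":0.8},{"delta_pos":[0,0,0.335],"rot":[0,0,0],"hand":0.8},{"delta_pos":[0,0,0.335],"rot":[0,0,0],"hand":0.8},{"delta_pos":[0,0,0.335],"rot":[0,0,0],"hand":0.8}]'; python3 d.py 608 74.5 44 90.9
```

```text
time_s: 7.12
eef_pos: [0.6108, 0.0745, 0.0463]
tool_rot: [3.14, 0.0, 1.585]
wrist_force: [-0.3, -0.2, 0.3]
grip_width: 0.0684
finger_force: 0.0
dpos [ 0.0001 -0.014   0.0113] rot [ 0.0006  0.     -0.0005] at [610.8  74.5  46.3] [179.9    0.    90.81] F [-0.3 -0.2  0.3] t 7.125
```

```bash
python3 -m handwheel '[{"delta_pos":[0,-0.012,0.008],"rot":[0,0,0],"hand":0.8},{"delta_pos":[0,-0.012,0.008],"rot":[0,0,0],"hand":0.8},{"delta_pos":[0,-0.012,0.008],"rot":[0,0,0],"hand":0},{"delta_pos":[0,-0.012,0.008],"rot":[0,0,0],"hand":0},{"delta_pos":[0,-0.012,0.008],"rot":[0,0,0],"hand":0},{"delta_pos":[0,-0.012,0.008],"rot":[0,0,0],"hand":0},{"delta_pos":[0,-0.012,0.008],"rot":[0,0,0],"hand":0},{"delta_pos":[0,-0.012,0.008],"rot":[0,0,0],"hand":0}]'
```

```text
time_s: 8.12
eef_pos: [0.6084, 0.0745, 0.0441]
tool_rot: [3.14, 0.0, 1.585]
wrist_force: [2.5, 0.7, 0.8]
grip_width: 0.0288
finger_force: 60.6
```

```bash
python3 -m handwheel '[{"delta_pos":[0,0,-0.1],"rot":[0,0,0],"hand":0},{"delta_pos":[0,0,-0.25],"rot":[0,0,0],"hand":0},{"delta_pos":[0,0,-0.35],"rot":[0,0,0],"hand":0},{"delta_pos":[0,0,-0.35],"rot":[0,0,0],"hand":0},{"delta_pos":[0,-0.25,-0.35],"rot":[0,0,0],"hand":0},{"delta_pos":[0,-0.525,-0.35],"rot":[0,0,0],"hand":0},{"delta_pos":[0,-0.525,-0.35],"rot":[0,0,0],"hand":0},{"delta_pos":[0,-0.525,-0.35],"rot":[0,0,0],"hand":0}]'; python3 -m handwheel '[{"delta_pos":[0,0,0.1],"rot":[0,0,0],"hand":0},{"delta_pos":[0,0,0.2],"rot":[0,0,0],"hand":0},{"delta_pos":[0,0,0.28],"rot":[0,0,0],"hand":0},{"delta_pos":[0,0,0.31],"rot":[0,0,0],"hand":0},{"delta_pos":[0,0,0.32],"rot":[0,0,0],"hand":0},{"delta_pos":[0,0,0.32],"rot":[0,0,0],"hand":0}]'; python3 d.py 503.4 72.9 45 90.9;  python3 -c "
from h import *
save(capture('wrist'),'w4.png')"
```

```text
time_s: 9.12
eef_pos: [0.502, 0.0731, 0.1131]
tool_rot: [-3.141, -0.0, 1.585]
wrist_force: [0.5, -0.5, -3.7]
grip_width: 0.029
finger_force: 61.6
time_s: 9.88
eef_pos: [0.5033, 0.073, 0.0501]
tool_rot: [3.14, 0.0, 1.585]
wrist_force: [-0.2, -0.3, -4.8]
grip_width: 0.029
finger_force: 61.4
dpos [-0.0005  0.0004  0.0257] rot [ 0.0004  0.     -0.0005] at [503.3  73.   50.1] [179.94   0.    90.81] F [-0.2 -0.3 -4.8] t 9.875
```

View pics/w4.png

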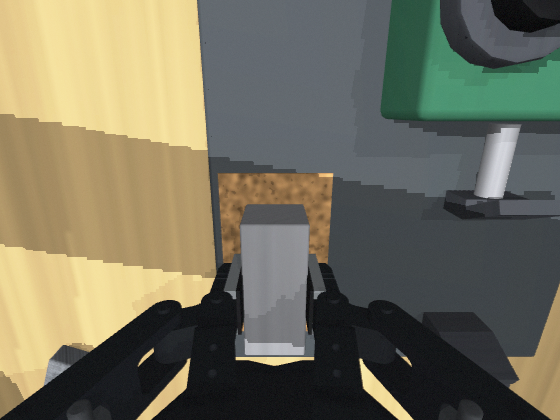

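The master at (275,270) is level over the cork (220–333). Lowering the last 5 mm.

```bash
python3 -m handwheel '[{"delta_pos":[0,0,0.01],"rot":[0,0,0],"hand":0},{"delta_pos":[0,0,0.02],"rot":[0,0,0],"hand":0},{"delta_pos":[0,0,0.024],"rot":[0,0,0],"hand":0},{"delta_pos":[0,0,0.024],"rot":[0,0,0],"hand":0}]'
```

```text
time_s: 10.42
eef_pos: [0.5026, 0.073, 0.045]
tool_rot: [-3.141, 0.0, 1.585]
wrist_force: [-0.3, 0.1, -1.3]
grip_width: 0.0288
finger_force: 61.8
```

```bash
python3 -m handwheel '[{"delta_pos":[0,0,0],"rot":[0,0,0],"hand":0.3},{"delta_pos":[0,0,0],"rot":[0,0,0],"hand":0.6},{"delta_pos":[0,0,0],"rot":[0,0,0],"hand":0.6},{"delta_pos":[0,0,-0.2],"rot":[0,0,0],"hand":0.6},{"delta_pos":[0,0,-0.5],"rot":[0,0,0],"hand":0.8},{"delta_pos":[0,0,-0.9],"rot":[0,0,0],"hand":0.8},{"delta_pos":[0,0,-0.9],"rot":[0,0,0],"hand":0.8},{"delta_pos":[0,0,-0.9],"rot":[0,0,0],"hand":0.8}]'; python3 d.py 584 -221 220 80.4
```

```text
time_s: 11.42
eef_pos: [0.5037, 0.073, 0.2265]
tool_rot: [3.137, 0.0, 1.585]
wrist_force: [-0.4, 0.5, -0.6]
grip_width: 0.0681
finger_force: 0.0
dpos [-1.4756  0.3802  0.0345] rot [ 0.0013 -0.0001  0.0579] at [503.7  73.  226.5] [1.7976e+02 1.0000e-02 9.0820e+01] F [-0.4  0.5 -0.6] t 11.425
```

```bash
python3 -m handwheel '[{"delta_pos":[-0.3,0.1,0],"rot":[0,0,0],"hand":0.8},{"delta_pos":[-0.6,0.2,0],"rot":[0,0,0.058],"hand":0.8},{"delta_pos":[-0.9,0.3,0],"rot":[0,0,0.058],"hand":0.8},{"delta_pos":[-1,0.38,0],"rot":[0,0,0.058],"hand":0.8},{"delta_pos":[-1,0.38,0],"rot":[0,0,0.058],"hand":0.8}]'; python3 d.py 584 -240 220 80.4
```

```text
time_s: 12.05
eef_pos: [0.5806, -0.1274, 0.2212]
tool_rot: [-3.136, -0.001, 1.4]
wrist_force: [-1.3, -1.2, 0.6]
grip_width: 0.0685
finger_force: 0.0
dpos [-0.5518  0.1128  0.005 ] rot [-0.0017 -0.0003 -0.0011] at [ 580.6 -127.4  221.2] [-1.7969e+02 -6.0000e-02  8.0190e+01] F [-1.3 -1.2  0.6] t 12.05
```

```bash
python3 -m handwheel '[{"delta_pos":[-0.3,0.06,0],"rot":[0,0,0],"hand":0.8},{"delta_pos":[-0.55,0.11,0],"rot":[0,0,0],"hand":0.8},{"delta_pos":[-0.55,0.11,0],"rot":[0,0,0],"hand":0.8},{"delta_pos":[-0.55,0.11,0],"rot":[0,0,0],"hand":0.8},{"delta_pos":[-0.55,0.11,0],"rot":[0,0,0],"hand":0.8}]'
python3 - <<'E'
from h import *
c=capture('wrist');save(c,'w5.png');P=cloud(c);Z=P[...,2]
hsv=cv2.cvtColor(c['image'],cv2.COLOR_RGB2HSV)
m=((abs(Z-.04)<.004)&(hsv[...,1]<80)&(hsv[...,2]>90)).astype(np.uint8)
cs,_=cv2.findContours(m,0,1)
for k in cs:
    if cv2.contourArea(k)<300: continue
    W=np.array([ray(c,u,v,.04)[:2] for u,v in k[:,0]]).astype(np.float32)*1000
    (x,y),s,a=cv2.minAreaRect(W);print(k[:,0].mean(0).round(),round(x,1),round(y,1),np.round(s,1),round(a,1))
E
python3 d.py 584 -221 60 80.4
```

```text
time_s: 12.68
eef_pos: [0.5844, -0.2359, 0.224]
tool_rot: [-3.14, -0.001, 1.405]
wrist_force: [-0.2, 0.4, 0.4]
grip_width: 0.0685
finger_force: 0.0
[156. 211.] 452.3 -238.8 [99.2 39. ] 60.9
[271. 178.] 582.1 -221.8 [67.8 39.6] 80.7
dpos [ 0.073  -0.0145  0.8219] rot [-0.0004 -0.0002  0.0005] at [ 584.6 -236.   224.4] [-1.7993e+02 -4.0000e-02  8.0500e+01] F [-0.2 -0.5 -0.6] t 12.725
```

View pics/w5.png

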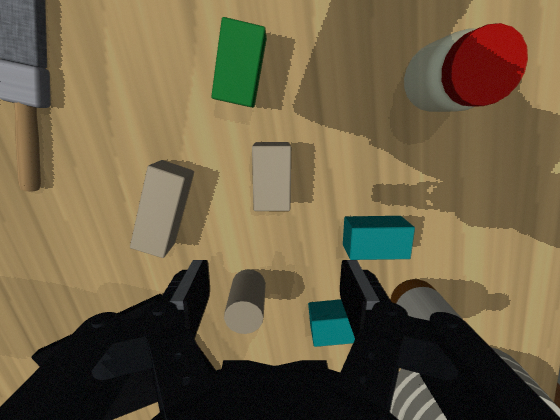

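The hand is aligned with the post at (271,178), which lies at (583,-221.5), 80.6°. The longer one is at (160,210) and the round one at (245,300). Descending on the post.

```bash
python3 -m handwheel '[{"delta_pos":[0.07,-0.02,0.2],"rot":[0,0,0],"hand":0.8},{"delta_pos":[0.07,-0.02,0.45],"rot":[0,0,0],"hand":0.8},{"delta_pos":[0.07,-0.02,0.6],"rot":[0,0,0],"hand":0.8},{"delta_pos":[0.07,-0.02,0.6],"rot":[0,0,0],"hand":0.8},{"delta_pos":[0.07,-0.02,0.6],"rot":[0,0,0],"hand":0.8},{"delta_pos":[0.07,-0.02,0.6],"rot":[0,0,0],"hand":0.8}]'; python3 d.py 583 -221.5 34 80.6
```

```text
time_s: 13.48
eef_pos: [0.5848, -0.2242, 0.1075]
tool_rot: [3.137, 0.001, 1.403]
wrist_force: [0.3, -0.2, 1.1]
grip_width: 0.0683
finger_force: 0.0
dpos [ 0.0121 -0.0127  0.3672] rot [ 0.0014  0.0005 -0.0011] at [ 584.8 -224.2  107.5] [1.7975e+02 9.0000e-02 8.0390e+01] F [ 0.3 -0.2  1.1] t 13.475
```

```bash
python3 -m handwheel '[{"delta_pos":[0.012,-0.006,0.15],"rot":[0,0,0],"hand":0.8},{"delta_pos":[0.012,-0.006,0.27],"rot":[0,0,0],"hand":0.8},{"delta_pos":[0.012,-0.006,0.35],"rot":[0,0,0],"hand":0.8},{"delta_pos":[0.012,-0.006,0.355],"rot":[0,0,0],"hand":0.8},{"delta_pos":[0.012,-0.006,0.355],"rot":[0,0,0],"hand":0.8},{"delta_pos":[0.012,-0.006,0.355],"rot":[0,0,0],"hand":0.8}]';  python3 -m handwheel '[{"delta_pos":[0,0,0],"rot":[0,0,0],"hand":0},{"delta_pos":[0,0,0],"rot":[0,0,0],"hand":0},{"delta_pos":[0,0,0],"rot":[0,0,0],"hand":0},{"delta_pos":[0,0,0],"rot":[0,0,0],"hand":0},{"delta_pos":[0,0,0],"rot":[0,0,0],"hand":0},{"delta_pos":[0,0,0],"rot":[0,0,0],"hand":0}]'
```

```text
time_s: 14.22
eef_pos: [0.5834, -0.2216, 0.0353]
tool_rot: [3.139, 0.001, 1.403]
wrist_force: [-0.1, 0.8, 0.7]
grip_width: 0.0682
finger_force: 0.0
time_s: 14.98
eef_pos: [0.583, -0.2213, 0.0347]
tool_rot: [3.14, 0.0, 1.403]
wrist_force: [-0.6, 0.1, 5.4]
grip_width: 0.0392
finger_force: 62.0
```

```bash
python3 -m handwheel '[{"delta_pos":[0,0,-0.1],"rot":[0,0,0],"hand":0},{"delta_pos":[0,0,-0.35],"rot":[0,0,0],"hand":0},{"delta_pos":[0,0,-0.6],"rot":[0,0,0],"hand":0},{"delta_pos":[0.2,0,-0.6],"rot":[0,0,-0.03],"hand":0},{"delta_pos":[0.5,0,-0.6],"rot":[0,0,-0.058],"hand":0},{"delta_pos":[0.75,0,-0.6],"rot":[0,0,-0.058],"hand":0},{"delta_pos":[0.75,0,-0.6],"rot":[0,0,-0.058],"hand":0},{"delta_pos":[0.75,0,-0.6],"rot":[0,0,-0.058],"hand":0}]'; python3 d.py 608.4 77.5 155 90.85
```

```text
time_s: 15.98
eef_pos: [0.607, -0.0731, 0.1539]
tool_rot: [-3.141, 0.001, 1.586]
wrist_force: [0.3, -0.2, -1.9]
grip_width: 0.0391
finger_force: 61.5
dpos [ 0.753   0.0181 -0.0061] rot [-0.0003  0.0002  0.    ] at [607.  -73.1 153.9] [-1.7995e+02  3.0000e-02  9.0860e+01] F [ 0.3 -0.2 -1.9] t 15.975
```

```bash
python3 -m handwheel '[{"delta_pos":[0.25,0.018,0],"rot":[0,0,0],"hand":0},{"delta_pos":[0.5,0.018,0],"rot":[0,0,0],"hand":0},{"delta_pos":[0.753,0.018,0],"rot":[0,0,0],"hand":0},{"delta_pos":[0.753,0.018,0],"rot":[0,0,0],"hand":0},{"delta_pos":[0.753,0.018,0.1],"rot":[0,0,0],"hand":0},{"delta_pos":[0.753,0.018,0.19],"rot":[0,0,0],"hand":0},{"delta_pos":[0.753,0.018,0.19],"rot":[0,0,0],"hand":0},{"delta_pos":[0.753,0.018,0.19],"rot":[0,0,0],"hand":0}]'
python3 - <<'E'
from h import *
c=capture('wrist');save(c,'w6.png')
P=cloud(c)[...,2]; hsv=cv2.cvtColor(c['image'],cv2.COLOR_RGB2HSV); s=sense()
zt=s['eef_pos'][2]-.0347+.04
m=((abs(P-zt)<.004)&(hsv[...,1]<80)).astype(np.uint8)
k=max(cv2.findContours(m,0,1)[0],key=cv2.contourArea)[:,0]
W=np.array([ray(c,u,v,zt)[:2] for u,v in k])*1000
print('top y max',np.percentile(W[:,1],95),'expected if centred',s['eef_pos'][1]*1000+35,W.min(0),W.max(0))
E
python3 d.py 608.4 77.5 49 90.85
```

```text
time_s: 16.98
eef_pos: [0.6089, 0.0766, 0.1153]
tool_rot: [-3.141, 0.0, 1.584]
wrist_force: [0.5, 0.0, -0.5]
grip_width: 0.0392
finger_force: 61.4
top y max 112.46210307292937 expected if centred 111.88504386627295 [574.2275409   43.08960499] [641.4318733 112.9759254]
dpos [ 0.0032 -0.005   0.3353] rot [ 0.0002  0.     -0.0005] at [609.4  76.9 116.1] [179.97   0.    90.76] F [-0.   0.9 -1. ] t 17.025
```

View pics/w6.png

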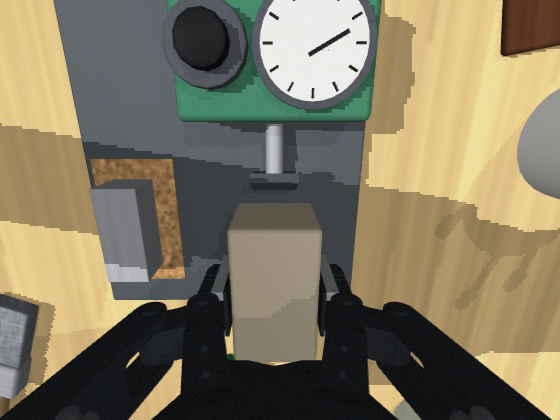

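The post at (275,280) is held level and centred, in line with the plunger at (274,180), and the master rests on the cork at (125,232). Lowering.

```bash
python3 -m handwheel '[{"delta_pos":[0,-0.003,0.05],"rot":[0,0,0],"hand":0},{"delta_pos":[0,-0.003,0.1],"rot":[0,0,0],"hand":0},{"delta_pos":[0,-0.003,0.14],"rot":[0,0,0],"hand":0},{"delta_pos":[0,-0.003,0.18],"rot":[0,0,0],"hand":0},{"delta_pos":[0,-0.003,0.2],"rot":[0,0,0],"hand":0}]'; python3 -m handwheel '[{"delta_pos":[0,0,0.03],"rot":[0,0,0],"hand":0},{"delta_pos":[0,0,0.06],"rot":[0,0,0],"hand":0},{"delta_pos":[0,0,0.09],"rot":[0,0,0],"hand":0},{"delta_pos":[0,0,0.11],"rot":[0,0,0],"hand":0},{"delta_pos":[0,0,0.11],"rot":[0,0,0],"hand":0}]'; python3 d.py 608.4 77.5 49.7 90.85
```

```text
time_s: 17.65
eef_pos: [0.6092, 0.0763, 0.0765]
tool_rot: [3.14, 0.002, 1.585]
wrist_force: [-0.7, -5.5, 4.6]
grip_width: 0.039
finger_force: 62.1
time_s: 18.27
eef_pos: [0.6093, 0.0757, 0.054]
tool_rot: [3.14, 0.003, 1.585]
wrist_force: [0.4, -5.9, -2.0]
grip_width: 0.0392
finger_force: 61.6
dpos [ 0.0092 -0.0043  0.0213] rot [ 0.0006  0.0009 -0.0002] at [609.3  75.7  54. ] [1.799e+02 1.700e-01 9.081e+01] F [ 0.4 -5.9 -2. ] t 18.275
```

```bash
python3 -m handwheel '[{"delta_pos":[0,0,0.008],"rot":[0,0,0],"hand":0},{"delta_pos":[0,0,0.016],"rot":[0,0,0],"hand":0},{"delta_pos":[0,0,0.022],"rot":[0,0,0],"hand":0},{"delta_pos":[0,0,0.022],"rot":[0,0,0],"hand":0}]'
```

```text
time_s: 18.77
eef_pos: [0.6094, 0.0757, 0.05]
tool_rot: [3.14, 0.003, 1.585]
wrist_force: [0.5, -7.0, 0.4]
grip_width: 0.0388
finger_force: 61.7
```

```bash
python3 -m handwheel '[{"delta_pos":[0,0,0.004],"rot":[0,0,0],"hand":0},{"delta_pos":[0,0,0.004],"rot":[0,0,0],"hand":0}]'; python3 -m handwheel '[{"delta_pos":[0,0,0],"rot":[0,0,0],"hand":0.5},{"delta_pos":[0,0,0],"rot":[0,0,0],"hand":0.8},{"delta_pos":[0,0,0],"rot":[0,0,0],"hand":0.8},{"delta_pos":[0,0,0],"rot":[0,0,0],"hand":0.8},{"delta_pos":[0,0,-0.2],"rot":[0,0,0],"hand":0.8},{"delta_pos":[0,0,-0.5],"rot":[0,0,0],"hand":0.8},{"delta_pos":[0,0,-0.7],"rot":[0,0,0],"hand":0.8},{"delta_pos":[0,0,-0.7],"rot":[0,0,0],"hand":0.8}]'
python3 - <<'E'
from h import *
c=capture('wrist');save(c,'w7.png');P=cloud(c)[...,2];hsv=cv2.cvtColor(c['image'],cv2.COLOR_RGB2HSV)
for n,zt,u0,u1 in(('post',.055,235,330),('master',.046,90,235)):
    m=((abs(P-zt)<.005)).astype(np.uint8);m[:,:u0]=0;m[:,u1:]=0;m[:150]=0
    k=max(cv2.findContours(m,0,1)[0],key=cv2.contourArea)[:,0]
    W=(np.array([ray(c,u,v,zt)[:2] for u,v in k])*1000).astype(np.float32);(x,y),s,a=cv2.minAreaRect(W)
    print(n,round(x,1),round(y,1),np.round(s,1),round(a,1),'z',np.median(P[m>0]),k.mean(0))
E
```

```text
time_s: 19.02
eef_pos: [0.6094, 0.0757, 0.0498]
tool_rot: [3.14, 0.003, 1.585]
wrist_force: [-0.5, -6.0, 3.4]
grip_width: 0.0391
finger_force: 62.2
time_s: 20.02
eef_pos: [0.6116, 0.0777, 0.194]
tool_rot: [3.131, 0.0, 1.585]
wrist_force: [0.2, -0.2, 0.8]
grip_width: 0.0685
finger_force: 0.0
post 608.3 75.2 [39.8 69.9] 0.8 z 0.05515697103144732 [270.56888889 204.92444444]
master 502.6 73.6 [31.5 70.7] 0.9 z 0.04614506288940466 [157.5245098  202.63235294]
```

View pics/w7.png

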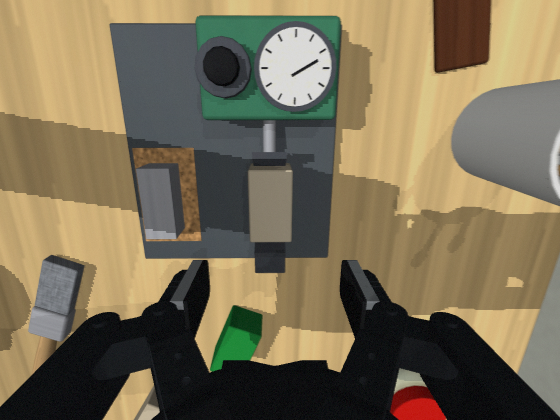

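The post at (270,204) lies flat in the gap, with its top at 55 mm and square to the faces. The master at (158,203) is flat on the cork, and the robot is clear. Handing in.

```bash
python3 -m handwheel '[{"delta_pos":[0,0,0],"rot":[0,0,0],"hand":0.8},{"delta_pos":[0,0,0],"rot":[0,0,0],"hand":0.8},{"delta_pos":[0,0,0],"rot":[0,0,0],"hand":0.8}]'; python3 -c "
from bench import finish_job
print(finish_job())"
```

```text
time_s: 20.45
eef_pos: [0.6075, 0.0775, 0.1871]
tool_rot: [-3.139, -0.0, 1.585]
wrist_force: [-0.2, -0.6, 0.3]
grip_width: 0.0682
finger_force: 0.0
the job is handed in; nothing more can be done
None
```

I pressed the zero key to its stop with the master in the gap, laid the master flat on the cork rest and left the 70 mm square post flat in the gap, then handed the job in at about 20.5 s with the robot clear (no verdict was returned).

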